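# Zero the load gauge and hold the label press on an egg carton

### The arm

A 7-joint arm with a two-finger parallel gripper is mounted at the origin on the work surface. World frame = base frame: x ahead of the robot, y to its left, z up, the work surface at z = 0. Lengths are in m, angles in rad, forces in N, time in s.
With the tool pointing down it reaches from about 0.4 to 0.85 m from the base axis. Payload 4.5 kg.
Tool frame: the origin (TCP) lies between the finger pads; the fingertips stand 19 mm ahead of it and the grasp point (between the pads) is the TCP (r.tips_ahead is the distance from the TCP to the fingertips, in m); z points along the fingers, y is the line along which they close (so a half turn about z gives the same grasp; the last joint's range is limited). The gripper opens to 88 mm and grips with 3 to 60 N. Pads are 18 mm wide; open, the fingers measure 123 mm over their backs; the gripper's body (75 mm by 187 mm) begins 45 mm behind the grasp point.
Start: joints at [-1.289, 0.689, -0.195, 1.565, 0.157, 0.902, -0.215], TCP at [0.153, 0.606, 0.258] pointing down, gripper open.
Joint ranges: [-3.01, 3.01], [-0.46, 2.08], [-1.47, 1.51], [0.13, 2.56], [-1, 4.14], [0.04, 2.09], [-2.66, 2.66]. Speed limits (rad/s): [2.57, 2.57, 3.14, 3.14, 3.14, 3.14, 3.14].

### API

Orientations are given as a unit quaternion [x, y, z, w].
In Python, from plant import r, cams, models gives the robot as it stands. The module is installed in compiled form; this text tells all that it offers.
- The arm moves only by the tool jog_arm, never from a script. Its arguments are lists of equal length, an entry for each row: "turn": the turn, a rotation vector about the tool's x, y, z in rad, a list of three; "translation": the shift along the tool's x, y, z in m, a list of three; "grip": the closure, from 0 (fully open) to 1 (shut). In form: {"turn": [[ax, ay, az], ...], "translation": [[tx, ty, tz], ...], "grip": [grip, ...]}. A call has 1 to 20 rows; each row is the pose to reach, as a shift and turn from the pose commanded when the call began, along the tool's axes at that moment; what a row does not reach only later rows make up. A row lasts 1/8 s, in which the tool goes at most 62.5 mm and 10.7 degrees, less where a joint would pass 70% of its speed; a pose out of reach is approached as far as the arm can. A call with a gripper value outside its range is refused whole. The fingers move at their own pace and stop on an object; "force" is the grip in N (left out, the last holds). Time passes only in rows, so rows that repeat a pose let the fingers close. It gives the time, the measured TCP pose, the force, the opening and the grip force at its end, in the units of the state.
- r.get_state(): the state, without advancing time (a new reading comes with each control period).
- cams.snapshot(name): name is "side" or "top" or "wrist"; returns the picture (384x512x3 uint8, red, green, blue); there is no depth.
- cams.camera_params(name): a dict with "fx", "fy", "cx", "cy" (pixels), "eye" and "orientation" of the camera in the world. Camera axes: x right, y up, looking along -z (the intrinsics and any distortion apply to the point x, -y, -z); pixel columns grow to the right and rows downward; lengths in m; the calibration is good to about 2 mm. A picture is of the moment at which its call begins: read the wrist's pose just before it. camera_params takes no time and is no camera call; for the wrist camera it gives the pose at the moment of the call.
- r.finish_job(): hands the job in; it is judged then, once.
Trained networks look in the newest picture that a camera, given by its name, has taken for a name from the list of things; names that differ only in an ending like _2 or _b are one class to them, and where a whole thing is asked for, a point or a joint stands for the part that bears it (a point fixed in the world has none). Each returns a list of dicts, best first, with "p" (0 to 1); they miss things now and then, are a little off and sometimes report something else, mostly with a low value. They report only what shows in the picture. A call takes as long as a camera call.
- models.find_in(camera, name): "position" ([x, y, z] in m, in world coordinates, good to about 4 mm: the middle of the surface that is visible of it).
- models.masks_of(camera, name): "pixels" (384x512 bool, what is visible of it).
- models.place_of(camera, name): "position" ([x, y, z] in m, in world coordinates, good to about 4 mm: a listed point, or the origin of a listed thing).
The state is a dict: "clock": time; "q": joint angles; "qd": joint speeds; "joint_torque": joint torques, N m; "tool_pos": TCP position; "eef_rot": TCP orientation; "contact_force": force on the tool from outside, world axes, zero at the start; "moment": the same for the moment, N m; "opening": opening from 0.0 (shut) to 1.0 (fully open); "finger_force": force on a finger pad.
Only numpy, scipy, OpenCV 4.12 (cv2) and the standard library are available. Lean on these libraries where they do the work, as an engineer would, in place of code of your own. Each camera call takes 0.05 s, during which the arm holds its last target. There are 200 camera calls.

### The job

The dial load gauge on the label press is off zero: with the press lever still up, turn the gauge's black bezel until the blue zero mark on its scale stands at the pointer. Then push the press lever down by its orange handle until the pointer is in the middle of the green sector (the lever is then about level), never as far as the red sector, which crushes the eggs. Keep it pressed there and finish while still holding it down, and leave the other things on the bench where they are.

Things in the scene. Friction and masses are not known exactly. Their poses are not given: they have to be found in the camera images.
- press: Label press, fixed: white base plate 280 (x) x 400 (y) x 20 mm, origin under its centre, on the table; -x faces the robot (yaw within 0.3), z up. 'Press frame' below means from here, in mm. On the left (+y) a six-egg carton, top at z 87, under a cross beam (x 40 to 90, y -22 to 202, top at z 165) on two posts; on the right the dial gauge. Stamp and egg cup stand loose on the plate.
- press_lever (a joint): Lever angle, rad: 0 = up at rest (rising 0.30 above level towards the robot); 0.30 = level, the middle of the green sector (0.24 to 0.36); red from 0.45; stop at 0.55. A spring drives it back up when let go: pushing the handle straight down takes about 5 N at first, 13 N at level, 19 N at the stop. It drives the ram onto the carton and the gauge pointer.
- lever_pivot (a point): Hinge axis of the press lever, press frame (30, 90, 155); the axis runs along the press's y. The lever runs from here 170 mm towards the robot (press -x) to the handle.
- press_handle: Orange round bar on the lever's free end, 24 mm in diameter, 90 long along its y (parallel to the press's y); origin at its centre, 170 mm from the hinge axis: press frame (-132, 90, 205) with the lever up, (-140, 90, 155) with it level, so 50 mm down from rest to mid green. A grip sleeve, it turns stiffly a little on its axle. Push it from above with closed fingers, or pinch it.
- bezel (a joint): Bezel angle, rad, positive = turned clockwise seen from above; 0 = zero mark at the resting pointer (zeroed: within 0.15). Starts between 0.45 and 1.4, so turn it anticlockwise by its reading. Range -1.7 to 1.7; slight friction (0.06 N m), stays where it is left.
- dial_centre (a point): Centre of the gauge's face, on the bezel's vertical axis, press frame (-30, -120, 87). The bezel is a black knurled cylinder 60 mm in diameter (62 over the ribs), 65 to 86 mm above the table, white face on top; grip it across from above at any yaw, about 75 mm above the table. The pedestal below is 36 mm in diameter, down to the plate at 20 mm. The pointer's hub is 3 mm high on the face.
- zero_mark (a point): The blue zero mark on the bezel's scale, 26 mm from the dial centre; turns with the bezel. Clockwise from it on the scale: ticks every 0.3 rad (zeroed: within half a division), green sector from 1.44 to 2.16 rad, red sector from 2.7 to 3.3 rad.
- pointer_tip (a point): Tip of the black gauge pointer, 20 mm from the dial centre. At rest the pointer shows along the press's +x (away from the robot); it turns clockwise 6 rad per rad of lever.
- stamp: Bystander: loose wooden hand stamp, 34 mm in diameter, 60 high, standing on the press base plate between lever and gauge; origin under its centre.
- egg_cup: Bystander: loose white egg cup with a brown egg, 43 mm in diameter, 80 high, standing on the base plate beyond the gauge; origin under its centre.
- carton_stack: Bystander: two closed six-egg cartons, one on the other, 100 x 150 x 134 mm, on the left of the bench; origin under its centre.
- sanitiser: Bystander: white bottle with blue cap, 64 mm in diameter, 180 high, on the right of the bench; origin under its centre.
- label_roll: Bystander: roll of paper labels lying flat, 90 mm in diameter, 50 high, on the right of the bench; origin under its centre.
- scraper: Bystander: blue-handled steel scraper lying flat, about 165 x 50 x 14 mm, on the left of the bench; origin under its middle.

How it is judged:
By the outcome, as a careful person would: the job done as asked, in the order asked, and still so for the second after the job is handed in, while the arm keeps its last pose, push and grip.
It also fails if it takes over 48 s, if anything falls off the work surface, if the arm or the gripper's body presses on something with over 40 N, if the wrist force passes 120 N, or if a joint passes its speed limit or range.

## Working session

There is one attempt and no reset: what is moved stays moved. The work goes in short steps, Python scripts to look and compute and a tool call to move; the robot and the scene stay as the last step left them, time stands still between calls to the robot, and variables do not carry over. Pictures are saved under pics/ and viewed, at most 10 in all, crops included, and the job is handed in when it is done.

Besides the shell and the picture viewer there is one more tool, called after "Emit:" by a JSON object that holds its "method" and its "body". jog_arm: Moves the arm, as the interface text tells. Its arguments: {"type":"object","properties":{"turn":{"type":"array"},"translation":{"type":"array"},"grip":{"type":"array"},"force":{"type":"number"}},"required":["turn","translation","grip"]}

```bash
mkdir -p pics; cat > h.py <<'E'
import numpy as np, cv2
from scipy.spatial.transform import Rotation as R
from plant import r, cams, models
def snap(n,f=None):
    im=cams.snapshot(n)
    if f: cv2.imwrite('pics/'+f,im[:,:,::-1])
    return im
E
python3 - <<'E'
from h import *
s=r.get_state(); print(s['clock'],s['tool_pos'],s['eef_rot'],s['opening'])
for c in ['top','side']:
    snap(c,c+'1.png'); p=cams.camera_params(c); print(c,p)
    for n in ['press','lever_pivot','press_handle','dial_centre','zero_mark','pointer_tip','stamp','egg_cup']:
        print(n,[(np.round(d['position'],4),round(d['p'],2)) for d in models.place_of(c,n)[:2]])
a=cv2.imread('pics/top1.png');b=cv2.imread('pics/side1.png')
cv2.imwrite('pics/both1.png',cv2.resize(np.vstack([a,b]),(400,600)))
E
```

```text
0.0 [0.15318283 0.60531533 0.25691585] [ 1.23539545e-01  9.92339221e-01 -9.20699357e-04 -5.97989163e-05] 0.9990002772655591
top {'fx': 478.1306890582227, 'fy': 478.1306890582227, 'cx': 248.78219668818033, 'cy': 190.00801364348263, 'eye': array([2.29172026e-01, 4.79452763e-04, 1.95590999e+00]), 'orientation': array([-0.05828174,  0.06331187,  0.7112256 , -0.69767685])}
press [(array([ 0.6215,  0.0577, -0.0013]), 0.55)]
lever_pivot [(array([ 0.323,  0.426, -0.   ]), 0.65), (array([0.6526, 0.1464, 0.1576]), 0.62)]
press_handle [(array([0.4887, 0.1486, 0.2031]), 0.65)]
dial_centre [(array([ 0.5942, -0.0617,  0.089 ]), 0.96)]
zero_mark [(array([ 0.5995, -0.0853,  0.0877]), 0.47), (array([0.5153, 0.0263, 0.019 ]), 0.38)]
pointer_tip []
stamp [(array([0.5164, 0.0233, 0.0182]), 0.39)]
egg_cup [(array([ 0.7182, -0.0448,  0.0217]), 0.48)]
side {'fx': 467.91222082332916, 'fy': 467.91222082332916, 'cx': 264.04056649815635, 'cy': 194.11633495820834, 'eye': array([-0.00369334,  0.75869028,  1.24323719]), 'orientation': array([-0.1054746 ,  0.32970642,  0.89748289, -0.27330065])}
press [(array([ 0.624 ,  0.0601, -0.0016]), 0.68)]
lever_pivot [(array([0.6537, 0.1449, 0.157 ]), 0.66)]
press_handle [(array([0.4919, 0.1484, 0.2032]), 0.66)]
dial_centre [(array([ 0.5913, -0.06  ,  0.0867]), 0.56), (array([0.6574, 0.1446, 0.1604]), 0.18)]
zero_mark [(array([ 0.605 , -0.0841,  0.0836]), 0.7), (array([0.4901, 0.1468, 0.2023]), 0.25)]
pointer_tip []
stamp [(array([0.5081, 0.0284, 0.02  ]), 0.58)]
egg_cup [(array([ 0.7199, -0.0448,  0.016 ]), 0.55)]
```

View pictures.

View pics/both1.png

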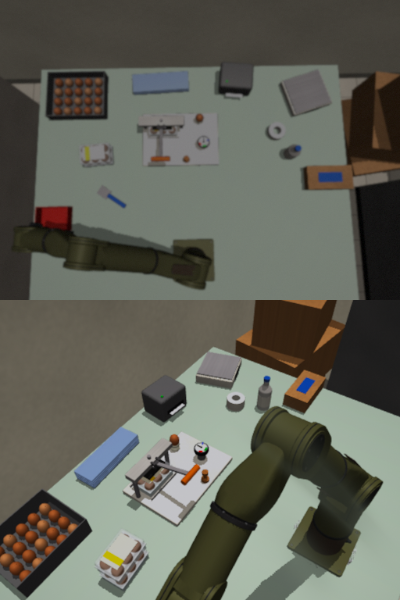

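```bash
cat >> h.py <<'E'
def rel(p,yaw=None):
    "shift from the present pose to world p (tool pointing down), in tool axes"
    s=r.get_state(); T=R.from_quat(s['eef_rot']); return np.round(T.inv().apply(np.array(p)-s['tool_pos']),4)
E
python3 - <<'E'
from h import *
s=r.get_state();T=R.from_quat(s['eef_rot']);print(T.as_matrix().round(3))
print(rel([0.593,-0.061,0.33]))
E
```

```text
[[-0.969  0.245  0.   ]
 [ 0.245  0.969  0.   ]
 [-0.     0.    -1.   ]]
[-0.5899 -0.5387 -0.0723]
```

The top half shows the dial at about (203,142), the stamp at (186,159) and the orange handle at (160,158). These agree with the networks' positions. I'll move over the dial at a safe height.

Emit:
{"method": "jog_arm", "body": {"turn": [[0,0,0],[0,0,0],[0,0,0],[0,0,0],[0,0,0],[0,0,0],[0,0,0],[0,0,0],[0,0,0],[0,0,0],[0,0,0],[0,0,0],[0,0,0],[0,0,0],[0,0,0],[0,0,0],[0,0,0],[0,0,0],[0,0,0],[0,0,0]], "translation": [[0,0,-0.06],[-0.045,-0.04,-0.08],[-0.09,-0.08,-0.08],[-0.13,-0.12,-0.08],[-0.175,-0.16,-0.08],[-0.22,-0.2,-0.08],[-0.26,-0.24,-0.08],[-0.305,-0.28,-0.08],[-0.35,-0.32,-0.08],[-0.39,-0.36,-0.08],[-0.435,-0.4,-0.08],[-0.48,-0.44,-0.08],[-0.52,-0.475,-0.08],[-0.56,-0.51,-0.08],[-0.59,-0.539,-0.08],[-0.59,-0.539,-0.08],[-0.59,-0.539,-0.08],[-0.59,-0.539,-0.08],[-0.59,-0.539,-0.08],[-0.59,-0.539,-0.08]], "grip": [0,0,0,0,0,0,0,0,0,0,0,0,0,0,0,0,0,0,0,0]}}

```text
clock: 3.4
tool_pos: [0.5929, -0.0607, 0.3379]
eef_rot: [0.123, 0.992, 0.0, 0.0]
contact_force: [-0.3, 0.2, 0.9]
opening: 0.999
finger_force: 0.0
```

```bash
python3 - <<'E'
from h import *
s=r.get_state(); print(s['clock'],np.round(s['q'],3))
im=snap('wrist','w1.png'); p=cams.camera_params('wrist')
for n in ['press','dial_centre','zero_mark','pointer_tip','stamp','egg_cup']:
    print(n,[(np.round(d['position'],4),round(d['p'],2)) for d in models.place_of('wrist',n)[:2]])
print(p)
E
```

```text
3.4 [ 0.109  0.563 -0.145  1.552  0.09   1.034  1.264]
press [(array([0.6214, 0.0575, 0.0009]), 0.89)]
dial_centre [(array([ 0.5883, -0.0622,  0.0895]), 0.88)]
zero_mark [(array([ 0.6   , -0.0852,  0.0831]), 0.86)]
pointer_tip [(array([ 0.6103, -0.0624,  0.0934]), 0.5)]
stamp [(array([0.5118, 0.0295, 0.0164]), 0.71)]
egg_cup [(array([ 0.7166, -0.0474,  0.018 ]), 0.67)]
{'fx': 287.1349521208, 'fy': 287.1349521208, 'cx': 256.57947475561474, 'cy': 190.54984985944193, 'eye': array([ 0.52833597, -0.04525841,  0.46426695]), 'orientation': array([-0.10212668, -0.07976565,  0.60962146,  0.78202894])}
```

View pics/w1.png

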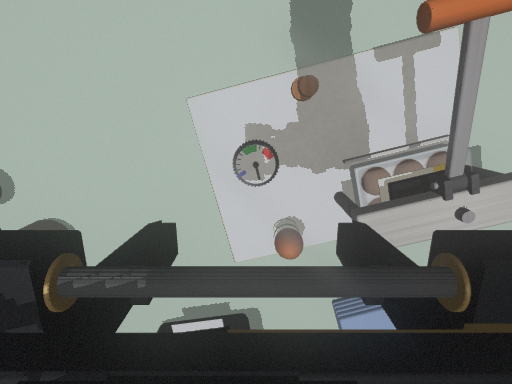

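The wrist view shows the bezel centred near (256,164). The pointer tip is near (259,180), the blue mark near (241,174) and the stamp near (305,88), clear of the fingers. Next I'll work out the angles from the pixels.

```bash
cat >> h.py <<'E'
def ray(c,uv,z,p=None):
    p=p or cams.camera_params(c); d=R.from_quat(p['orientation']).apply([(uv[0]-p['cx'])/p['fx'],-(uv[1]-p['cy'])/p['fy'],-1]); e=p['eye']
    return e+d*(z-e[2])/d[2]
def proj(p,X):
    d=R.from_quat(p['orientation']).inv().apply(np.array(X)-p['eye']); return np.array([p['cx']+p['fx']*d[0]/-d[2],p['cy']-p['fy']*d[1]/-d[2]])
def blue(im,p,c,z=0.087,rad=0.034,nm='wrist'):
    i=im.astype(int); m=(i[:,:,2]-np.maximum(i[:,:,0],i[:,:,1])>25); v,u=np.nonzero(m)
    P=np.array([ray(nm,(a,b),z,p) for a,b in zip(u,v)]); k=np.hypot(*(P[:,:2]-c).T)<rad
    return P[k].mean(0),k.sum()
E
python3 - <<'E'
from h import *
src=np.array([[0,0],[30,90],[-132,90],[-30,-120]])/1000; dst=np.array([[.622,.0585],[.6532,.1457],[.490,.1485],[.5912,-.0613]])
a=src-src.mean(0);b=dst-dst.mean(0);yaw=np.arctan2((a[:,0]*b[:,1]-a[:,1]*b[:,0]).sum(),(a*b).sum());print('yaw',yaw)
Rm=R.from_euler('z',yaw).as_matrix()[:2,:2]; t=dst.mean(0)-Rm@src.mean(0); print(t,Rm@[-.03,-.12]+t,Rm@[-.132,.09]+t,Rm@[-.14,.09]+t)
im=snap('wrist');p=cams.camera_params('wrist')
d=models.masks_of('wrist','bezel')
m=d[0]['pixels'];v,u=np.nonzero(m);(c,rr,*_)=cv2.minEnclosingCircle(np.c_[u,v].astype(np.float32));print(d[0]['p'],c,rr,ray('wrist',c,.085,p))
c=ray('wrist',c,.085,p)[:2]
B,n=blue(im,p,c);print(B,n,np.hypot(*(B[:2]-c)),'angle',-np.arctan2(*(B[:2]-c)[::-1])+yaw)
print(ray('wrist',(259,180),.089,p)[:2]-c)
print(rel([*c,.12]),rel([*c,.075]))
E
```

```text
yaw -0.008417923768985817
[0.62197256 0.05757274] [ 0.59096349 -0.06217047] [0.49073484 0.14868071] [0.48273513 0.14874805]Traceback (most recent call last):
  File "<stdin>", line 7, in <module>
IndexError: list index out of range
```

```bash
python3 - <<'E'
from h import *
yaw=-.0084
im=snap('wrist');p=cams.camera_params('wrist')
c=np.array([.591,-.062])
for n in ['zero_mark','bezel']:
  d=models.masks_of('wrist',n)
  if d:
    m=d[0]['pixels'];v,u=np.nonzero(m);cc,rr=cv2.minEnclosingCircle(np.c_[u,v].astype(np.float32));print(n,d[0]['p'],cc,rr,ray('wrist',cc,.085,p))
# dark-ring centre by own code
u0,v0=proj(p,[*c,.086]);g=cv2.cvtColor(im,cv2.COLOR_RGB2GRAY);mm=(g<70).astype(np.uint8)
win=np.zeros_like(mm);cv2.circle(win,(int(u0),int(v0)),30,1,-1)
v,u=np.nonzero(mm*win);cc,rr=cv2.minEnclosingCircle(np.c_[u,v].astype(np.float32));print('ring',cc,rr,ray('wrist',cc,.08,p)[:2])
B,n=blue(im,p,c);print(B,n,np.hypot(*(B[:2]-c)),'angle',-np.arctan2(*(B[:2]-c)[::-1])+yaw)
print(ray('wrist',(259,180),.089,p)[:2]-c, rel([*c,.075]))
E
```

```text
zero_mark 0.79 (255.64285278320312, 162.35714721679688) 22.934120178222656 [ 0.58821258 -0.06199116  0.085     ]
bezel 0.9 (255.4178009033203, 162.5410919189453) 23.466230392456055 [ 0.58837865 -0.06234238  0.085     ]
ring (261.0, 159.0) 21.401033401489258 [ 0.58635077 -0.05410238]
[ 0.59806392 -0.08348131  0.087     ] 33 0.022612949068684714 angle 1.2446949756011612
[ 0.02076928 -0.00131073] [ 0.0018 -0.0012  0.2627]
```

Bezel angle is about 1.22 rad, and the tool is within 2 mm of its axis. Descend and grip.

Emit:
{"method": "jog_arm", "body": {"turn": [[0,0,0],[0,0,0],[0,0,0],[0,0,0],[0,0,0],[0,0,0],[0,0,0],[0,0,0],[0,0,0],[0,0,0],[0,0,0],[0,0,0],[0,0,0],[0,0,0],[0,0,0]], "translation": [[0.002,-0.001,0.05],[0.002,-0.001,0.1],[0.002,-0.001,0.15],[0.002,-0.001,0.19],[0.002,-0.001,0.22],[0.002,-0.001,0.245],[0.002,-0.001,0.262],[0.002,-0.001,0.262],[0.002,-0.001,0.262],[0.002,-0.001,0.262],[0.002,-0.001,0.262],[0.002,-0.001,0.262],[0.002,-0.001,0.262],[0.002,-0.001,0.262],[0.002,-0.001,0.262]], "grip": [0,0,0,0,0,0,0,0,0.4,0.4,0.4,0.4,0.4,0.4,0.4], "force": 15}}

```text
clock: 5.88
tool_pos: [0.5913, -0.0619, 0.0764]
eef_rot: [0.124, 0.992, -0.0, 0.001]
contact_force: [-0.7, -0.2, 5.8]
opening: 0.675
finger_force: 15.0
```

Emit:
{"method": "jog_arm", "body": {"turn": [[0,0,-0.13],[0,0,-0.26],[0,0,-0.39],[0,0,-0.52],[0,0,-0.65],[0,0,-0.78],[0,0,-0.91],[0,0,-1.04],[0,0,-1.14],[0,0,-1.2],[0,0,-1.22],[0,0,-1.22],[0,0,-1.22]], "translation": [[0,0,0],[0,0,0],[0,0,0],[0,0,0],[0,0,0],[0,0,0],[0,0,0],[0,0,0],[0,0,0],[0,0,0],[0,0,0],[0,0,0],[0,0,0]], "grip": [0.4,0.4,0.4,0.4,0.4,0.4,0.4,0.4,0.4,0.4,0.4,0.4,0.4]}}

```text
clock: 7.5
tool_pos: [0.5912, -0.0617, 0.0764]
eef_rot: [-0.467, 0.884, -0.0, 0.0]
contact_force: [-0.4, -0.1, 5.2]
opening: 0.674
finger_force: 15.0
```

Emit:
{"method": "jog_arm", "body": {"turn": [[0,0,0],[0,0,0],[0,0,0],[0,0,0],[0,0,0],[0,0,0],[0,0,0],[0,0,0],[0,0,0],[0,0,0],[0,0,0]], "translation": [[0,0,0],[0,0,0],[0,0,0],[0,0,-0.02],[0,0,-0.06],[0,0,-0.11],[0,0,-0.16],[0,0,-0.21],[0,0,-0.25],[0,0,-0.25],[0,0,-0.25]], "grip": [0,0,0,0,0,0,0,0,0,0,0]}}

```text
clock: 8.88
tool_pos: [0.5902, -0.0621, 0.3248]
eef_rot: [-0.467, 0.884, 0.0, -0.001]
contact_force: [-0.5, -0.2, -0.3]
opening: 1.003
finger_force: 0.0
```

```bash
python3 - <<'E'
from h import *
yaw=-.0084
s=r.get_state();print(s['clock'],np.round(s['q'],2),s['tool_pos'],R.from_quat(s['eef_rot']).as_matrix().round(3))
im=snap('wrist','w2.png');p=cams.camera_params('wrist')
for n in ['dial_centre','zero_mark','pointer_tip','stamp']:
    print(n,[(np.round(d['position'],4),round(d['p'],2)) for d in models.place_of('wrist',n)[:2]])
c=np.array([.5905,-.062])
B,n=blue(im,p,c);print(B,n,np.hypot(*(B[:2]-c)),'angle',-np.arctan2(*(B[:2]-c)[::-1])+yaw)
u,v=proj(p,[*c,.087]).astype(int);print(u,v)
cv2.imwrite('pics/w2c.png',cv2.resize(im[max(v-40,0):v+40,max(u-50,0):u+50,::-1],None,fx=6,fy=6,interpolation=cv2.INTER_CUBIC))
E
```

```text
8.875 [ 0.36  0.62 -0.59  1.56  0.38  1.07  2.22] [ 0.59020212 -0.0620665   0.32476285] [[-0.564 -0.826 -0.002]
 [-0.826  0.564 -0.   ]
 [ 0.001  0.001 -1.   ]]
dial_centre [(array([ 0.5865, -0.0608,  0.0878]), 0.88)]
zero_mark [(array([ 0.6187, -0.0643,  0.0818]), 0.55)]
pointer_tip [(array([ 0.619 , -0.0627,  0.0852]), 0.69), (array([ 0.6106, -0.0606,  0.0909]), 0.47)]
stamp [(array([0.5113, 0.0293, 0.0162]), 0.8)]
[ 0.61357341 -0.06271349  0.087     ] 30 0.02308444120517583 angle 0.022512761000952917
255 168
```

View pics/w2c.png

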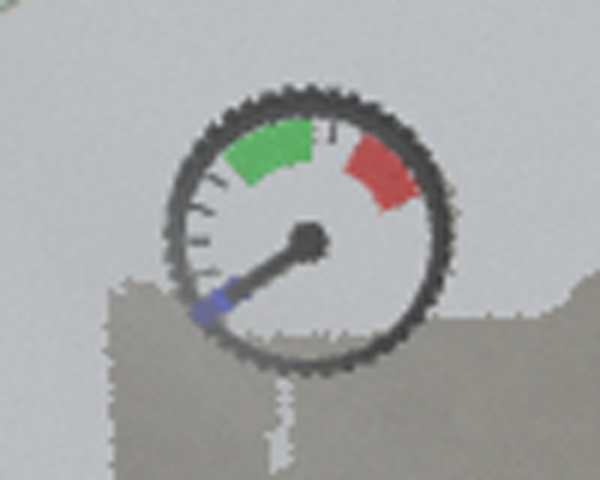

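The crop shows the pointer running from the hub at (308,242) straight into the blue mark at (215,305), so the gauge is zeroed (about 0.02 rad off). Next I'll go above the handle with the fingers closed, a little to the dial side so that the wrist camera may still see the gauge.

```bash
python3 - <<'E'
from h import *
for z in (.325,.26,.236,.186): print(rel([.489 if z>.2 else .483,.124,z]))
E
```

```text
[-0.0965  0.1885 -0.0002]
[-0.0965  0.1883  0.0648]
[-0.0966  0.1883  0.0888]
[-0.0932  0.1931  0.1388]
```

Emit:
{"method": "jog_arm", "body": {"turn": [[0,0,0],[0,0,0],[0,0,0],[0,0,0],[0,0,0],[0,0,0],[0,0,0],[0,0,0],[0,0,0],[0,0,0],[0,0,0]], "translation": [[-0.02,0.04,0],[-0.04,0.08,0],[-0.06,0.12,0],[-0.08,0.16,0],[-0.097,0.188,0],[-0.097,0.188,0.03],[-0.097,0.188,0.06],[-0.097,0.188,0.065],[-0.097,0.188,0.065],[-0.097,0.188,0.065],[-0.097,0.188,0.065]], "grip": [1,1,1,1,1,1,1,1,1,1,1]}}

```text
clock: 10.5
tool_pos: [0.4907, 0.1244, 0.2615]
eef_rot: [-0.467, 0.884, -0.0, 0.001]
contact_force: [0.2, -0.3, -0.4]
opening: 0.004
finger_force: 0.0
```

```bash
python3 - <<'E'
from h import *
im=snap('wrist','w3.png');p=cams.camera_params('wrist')
for n in ['press_handle','dial_centre','pointer_tip']:
    print(n,[(np.round(d['position'],4),round(d['p'],2)) for d in models.place_of('wrist',n)[:2]])
print(r.get_state()['tool_pos'],r.get_state()['q'].round(2),rel([.483,.124,.186]))
E
```

```text
press_handle []
dial_centre [(array([ 0.5897, -0.0593,  0.0893]), 0.66)]
pointer_tip [(array([ 0.6124, -0.0626,  0.0907]), 0.5)]
[0.4903447  0.12427373 0.26101362] [ 0.02  0.57 -0.57  1.9   0.43  0.78  1.76] [0.0044 0.0059 0.075 ]
```

View pics/w3.png

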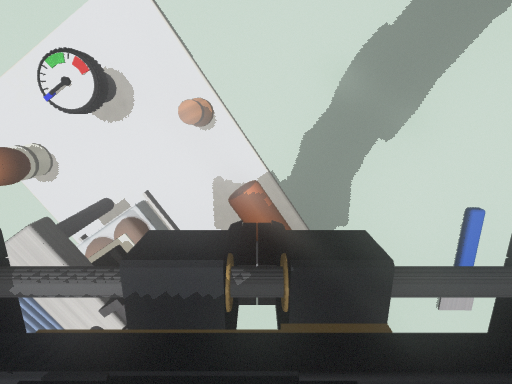

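The wrist view shows the dial at (66,82), with the pointer on the blue mark, and the handle's near end at (245,195) under the fingertips. I'll press most of the way, then check.

Emit:
{"method": "jog_arm", "body": {"turn": [[0,0,0],[0,0,0],[0,0,0],[0,0,0],[0,0,0],[0,0,0],[0,0,0],[0,0,0],[0,0,0],[0,0,0],[0,0,0]], "translation": [[0,0,0.012],[0,0,0.02],[0,0,0.026],[0.001,0.001,0.032],[0.001,0.002,0.038],[0.002,0.003,0.044],[0.002,0.004,0.05],[0.003,0.005,0.056],[0.003,0.005,0.062],[0.004,0.006,0.066],[0.004,0.006,0.066]], "grip": [1,1,1,1,1,1,1,1,1,1,1]}}

```text
clock: 12.08
tool_pos: [0.4799, 0.1241, 0.1945]
eef_rot: [-0.468, 0.884, 0.0, -0.003]
contact_force: [-7.8, -0.4, 12.0]
opening: 0.004
finger_force: 5.7
```

```bash
cat > look.py <<'E'
import sys
from h import *
im=snap('wrist','a.png');p=cams.camera_params('wrist');s=r.get_state();print(s['clock'],s['tool_pos'],s['contact_force'])
u,v=proj(p,[.5905,-.062,.087]).astype(int);print(u,v)
for n in ['pointer_tip','zero_mark']:
    print(n,[(np.round(d['position'],4),round(d['p'],2)) for d in models.place_of('wrist',n)[:2]])
cv2.imwrite('pics/'+sys.argv[1],cv2.resize(im[max(v-60,0):v+60,max(u-60,0):max(u,0)+60,::-1],None,fx=5,fy=5,interpolation=cv2.INTER_CUBIC))
E
python3 look.py w4.png
```

```text
12.125 [0.47989183 0.12406207 0.19455864] [-8.69735169 -0.40798031 11.46996273]
-1 80
pointer_tip []
zero_mark []
```

View pics/w4.png

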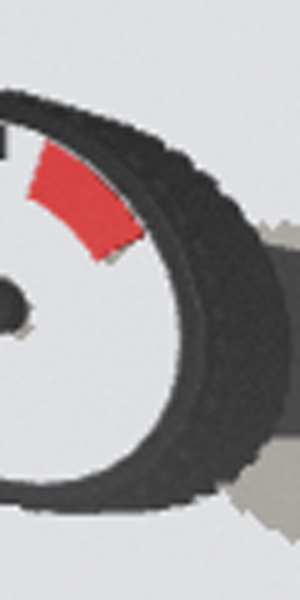

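The crop shows only the right half of the dial, and the pointer isn't in it. There's a sideways load of about 8 N, so I'll check how the tips sit on the handle from the fixed cameras.

```bash
python3 - <<'E'
from h import *
o=[]
for c in ('top','side'):
    im=snap(c);p=cams.camera_params(c)
    for n in ['press_handle','pointer_tip']: print(c,n,[(np.round(d['position'],4),round(d['p'],2)) for d in models.place_of(c,n)[:2]])
    for X in ([.53,.05,.13],):
        u,v=proj(p,X).astype(int);o.append(cv2.resize(im[v-50:v+50,u-40:u+40,::-1],None,fx=5,fy=5,interpolation=cv2.INTER_CUBIC))
im=cv2.imread('pics/a.png')
cv2.imwrite('pics/ts.png',np.hstack(o)); cv2.imwrite('pics/a.png',im)
E
```

```text
top press_handle [(array([0.4837, 0.1497, 0.1633]), 0.37), (array([0.6494, 0.1493, 0.1562]), 0.27)]
top pointer_tip []
side press_handle [(array([0.482 , 0.147 , 0.1612]), 0.68)]
side pointer_tip []
```

View pics/ts.png

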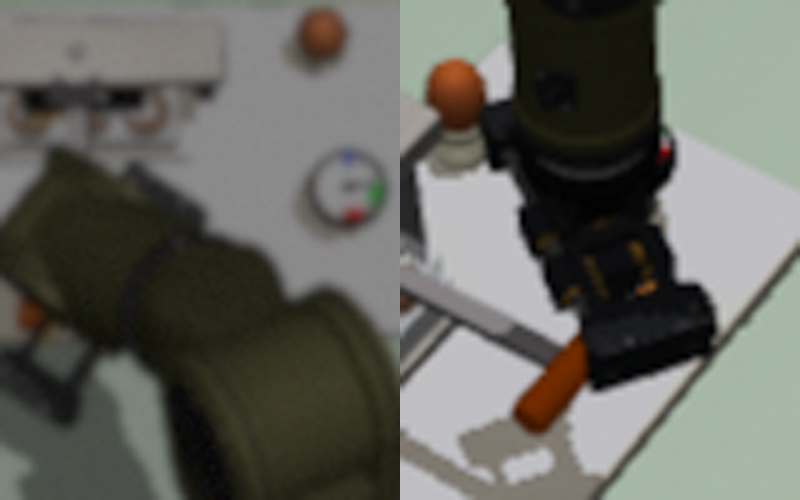

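View pics/a.png

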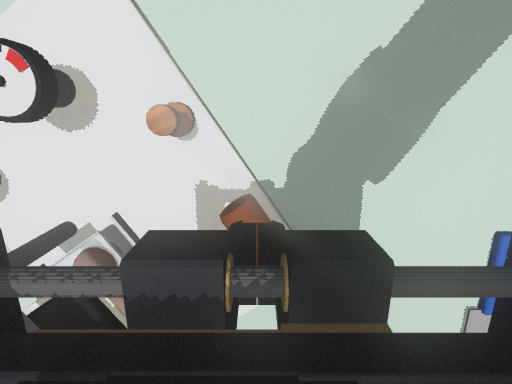

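In the top view the handle is at (.483, .148, .162), which matches the bar lying directly under the tips. So the side force is just friction from the arc. The pointer, hub at (345,187) in that crop, is just entering green. I need about 8 mm more, easing towards -x.

Emit:
{"method": "jog_arm", "body": {"turn": [[0,0,0],[0,0,0],[0,0,0],[0,0,0],[0,0,0]], "translation": [[0.001,0.001,0.003],[0.002,0.0025,0.006],[0.002,0.0025,0.008],[0.002,0.0025,0.008],[0.002,0.0025,0.008]], "grip": [1,1,1,1,1]}}

```text
clock: 13.15
tool_pos: [0.4789, 0.1241, 0.1873]
eef_rot: [-0.467, 0.884, -0.0, -0.001]
contact_force: [-4.3, -1.6, 12.7]
opening: 0.003
finger_force: 6.1
```

```bash
python3 - <<'E'
from h import *
o=[];s=r.get_state();print(s['clock'],s['tool_pos'],s['contact_force'])
for c in ('top','side'):
    im=snap(c);p=cams.camera_params(c)
    for n in ['press_handle','pointer_tip']: print(c,n,[(np.round(d['position'],4),round(d['p'],2)) for d in models.place_of(c,n)[:2]])
    if c=='top':
        u,v=proj(p,[.5905,-.062,.087]).astype(int);cv2.imwrite('pics/t5.png',cv2.resize(im[v-16:v+16,u-16:u+16,::-1],None,fx=16,fy=16,interpolation=cv2.INTER_CUBIC))
E
```

```text
13.15 [0.47894862 0.12406702 0.1872597 ] [-4.32654331 -1.57811297 12.7102299 ]
top press_handle [(array([0.482 , 0.1495, 0.1546]), 0.42)]
top pointer_tip []
side press_handle [(array([0.4796, 0.1478, 0.1499]), 0.42)]
side pointer_tip []
```

View pics/t5.png

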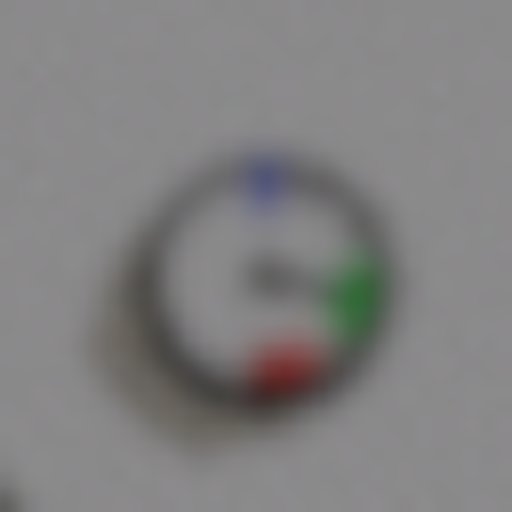

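The picture shows the blue mark at (265,180) and the pointer running from the hub at (262,278) to the middle of the green sector at (350,295), well clear of red at (285,368). Tool height puts the lever at about 0.29. I'll hand in while holding.

```bash
python3 - <<'E'
from h import *
s=r.get_state();print(s['clock'],s['tool_pos'],s['contact_force'])
if .184<s['tool_pos'][2]<.190: print(r.finish_job())
E
```

```text
13.45 [0.47895646 0.12405561 0.1872866 ] [-4.82230472 -0.97399123 12.89445668]
the job is handed in; nothing more can be done
None
```

I zeroed the gauge (blue mark about 0.02 rad from the pointer), then pressed the lever to mid-green (about 0.29 rad, never near red) and handed the job in at 13.5 s with the arm still holding it down.

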